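# Nudge the driver grille into its recess

### The arm

A 7-joint arm with a two-finger parallel gripper is mounted at the origin on the work surface. World frame = base frame: x ahead of the robot, y to its left, z up, the work surface at z = 0. Lengths are in m, angles in rad, forces in N, time in s.
With the tool pointing down it reaches from about 0.4 to 0.85 m from the base axis. Payload 6.9 kg.
Tool frame: the origin (TCP) lies on the centre line of the jaws, within the pads' length; the fingertips stand 8 mm ahead of it and the grasp point (between the pads) lies 11 mm behind it (bot.tip_reach is the distance from the TCP to the fingertips, in m); z points along the fingers, y is the line along which they close (so a half turn about z gives the same grasp; the last joint's range is limited). The gripper opens to 85 mm and grips with 20 to 120 N. Pads are 22 mm wide; open, the fingers measure 114 mm over their backs; the gripper's body (76 mm by 85 mm) begins 54 mm behind the grasp point. The pads swing forward as they close: fully open they stand 13 mm farther back than shut.
Start: joints at [-1.153, 0.507, -0.238, 1.5, 0.126, 1.149, -0.155], TCP at [0.192, 0.595, 0.239] pointing down, gripper open.
Joint ranges: [-3.08, 3.08], [-0.24, 2.05], [-1.43, 1.35], [0, 2.5], [-1.52, 4.66], [0.17, 1.96], [-2.89, 2.89]. Speed limits (rad/s): [2.39, 2.39, 3.14, 3.14, 3.14, 3.14, 3.14].

### API

Orientations are given as [roll, pitch, yaw] about the fixed x, y, z axes, in that order (R = Rz(yaw) Ry(pitch) Rx(roll)).
In Python, from workcell import bot, cam, status, finish_job gives the robot as it stands (bot), with the cameras (cam), the readings (status) and the job as plain functions.
- The arm moves only by the shell command python3 nudge.py [FORCE], which reads ROWS from standard input. ROWS is a JSON object with one list for each field, all of the same length, 1 to 10, a row being the entries at one place: aperture (the finger opening in m), dx, dy, dz (the shift in a scale on which 1.0 is 0.75 m), rx, ry, rz (a rotation vector in a scale on which 1.0 is pi rad); each row shifts and turns the commanded pose from where the row before left it, along the tool's axes as they then stand; what a row does not reach is not made up. A row lasts 1/8 s, in which the tool goes at most 0.0625 m and 0.188 rad, less where a joint would pass 70% of its speed; a pose out of reach is approached as far as the arm can. The fingers move at their own pace and stop on an object; FORCE is the grip in N (left out, the last holds). Time passes only in rows, so rows that do not move let the fingers close. It prints the time, the measured TCP pose, the force, the opening and the grip force at its end. A shift or turn number past 1, either way, is cut back to 1. Input that does not fit is refused with a message, and nothing moves.
- status.get_state(): the state, without advancing time (a new reading comes with each control period).
- cam.grab_frame(name): name is "scene" or "top" or "wrist"; returns a dict with "color" (384x512x3 uint8, red, green, blue), "intrinsics" (3x3 intrinsics, pixels), "rvec" (rotation vector, rad) and "tvec" (3), from world to camera coordinates, as OpenCV has them. Camera axes: x right, y down, z forward; pixel columns grow to the right and rows downward; lengths in m; the calibration is good to about 2 mm. A picture is of the moment at which its call begins. There is no depth.
- finish_job(): hands the job in; it is judged then, once.
The state is a dict: "time": time; "qpos": joint angles; "joint_velocities": joint speeds; "joint_torque": joint torques, N m; "tcp_pos": TCP position; "ee_rot": TCP orientation; "wrist_force": force on the tool from outside, world axes, zero at the start; "ft_torque": the same for the moment, N m; "grip_width": finger opening in m; "finger_force": force on a finger pad.
Only numpy, scipy, OpenCV 4.12 (cv2) and the standard library are available. Lean on these libraries where they do the work, as an engineer would, in place of code of your own. Each camera call takes 0.05 s, during which the arm holds its last target. There are 200 camera calls.

### The job

The loudspeaker cabinet lies on its back on the bench, and the round mesh grille of its big driver lies loose on the front board beside the driver's recess. With the fingertips, gently push the grille across the board over the rim of the recess until it drops in and lies flat and flush with the board all round; do not pick it up, and leave the other things on the bench where they are.

Things in the scene. Friction and masses are not known exactly. Their poses are not given: they have to be found in the camera images.
- cabinet: Two-way bookshelf loudspeaker lying on its back, fixed: dark wooden box 200 mm (its x) by 320 mm (its y) by 150 mm high, pale plywood front board facing up. The whole top, edges included, is one firm level plane 150 mm above the origin, which the fingertips may touch, broken only by the driver's recess at y = -70 mm. Origin: centre of the underside; z up.
- recess (a point): Centre of the mouth of the big driver's round recess, level with the board; axes as the cabinet's. The recess is 116 mm across, upright-walled, 8 mm deep down to the driver's flat frame ring (94 mm inside, 116 mm outside) on which the grille comes to rest; inside the ring the bare cone lies up to 22 mm deeper.
- seat (a point): Point 8 mm below recess: centre of the ring on which the grille's underside rests when it is home. Axes as the cabinet's.
- grille: Loose round grille, dark steel mesh in a steel rim: 112 mm across (2 mm play all round in the recess), 8 mm thick, 55 to 115 g, as stiff as a solid disc. Origin: centre of its underside; z its axis. Starts flat on the board, centre 55 to 125 mm from the recess's, towards the tweeter. Its front dips and its rear rises up to 7 mm when the centres are within 15 mm; it drops home within 2 mm.
- tweeter (a point): Centre of the small black tweeter, at y = +85 mm on the cabinet: a round plate 82 mm across with a mesh guard in its middle, level with the board and firm, so the grille and the fingertips may pass over it. Axes as the cabinet's.
- wire_spool: Bystander on the bench beside the cabinet: reel of copper wire, 80 mm in diameter, 65 mm high, upright. Origin: centre of its underside.
- glue_bottle: Bystander on the bench beside the cabinet: white bottle, 42 mm in diameter, 125 mm high, upright. Origin: centre of its underside.
- screw_tin: Bystander on the bench beside the cabinet: open round tin of screws, 72 mm in diameter, 45 mm high. Origin: centre of its underside.
- screwdriver: Bystander on the bench beside the cabinet: screwdriver 180 mm long lying flat along its x, handle towards -x. Origin: at its underside, near its middle.

How it is judged:
By the outcome, as a careful person would: the job done as asked, in the order asked, and still so for the second after the job is handed in, with the robot touching nothing.
It also fails if it takes over 40 s, if anything falls off the work surface, if the arm or the gripper's body presses on something with over 40 N, if the wrist force passes 120 N, or if a joint passes its speed limit or range.

## Working session

There is one attempt and no reset: what is moved stays moved. The work goes in short steps, Python scripts to look and compute and a shell command to move; the robot and the scene stay as the last step left them, time stands still between calls to the robot, and variables do not carry over. Pictures are saved under pics/ and viewed, at most 10 in all, crops included, and the job is handed in when it is done.

```bash
ls; mkdir -p pics
python3 - <<'E'
from workcell import bot, cam, status, finish_job
import cv2,numpy as np
s=status.get_state();print(s['tcp_pos'],s['ee_rot'],s['grip_width'],bot.tip_reach)
for n in("top","scene"):
    f=cam.grab_frame(n);cv2.imwrite(f'pics/{n}0.png',f['color'][:,:,::-1]);np.savez(f'{n}0.npz',**f)
    R=cv2.Rodrigues(np.array(f['rvec']))[0];print(n,-R.T@np.array(f['tvec']).ravel(),R[2])
E
```

```text
nudge.py
pics
workcell.py
[0.19166631 0.59438091 0.23844219] [-3.13984966e+00  5.98215288e-05  2.82983780e+00] 0.0855149684418194 0.008
top [0.49020069 0.05038206 0.83969987] [ 1.05368710e-01 -8.91184354e-04 -9.94432824e-01]
scene [1.07836607 0.20425466 0.48471331] [-0.78396393 -0.24744331 -0.56936137]
```

View pics/top0.png

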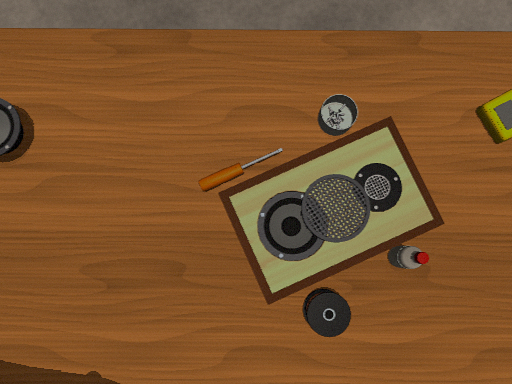

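View pics/scene0.png

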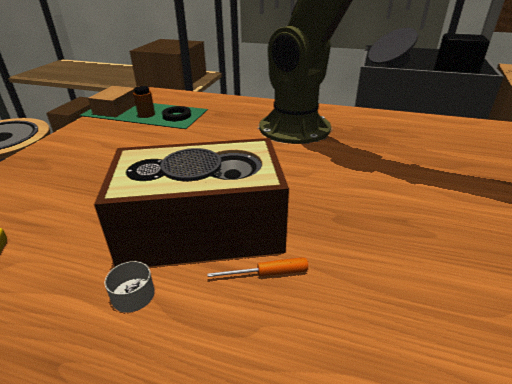

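The top view shows the cabinet with its top corners at about (391,118), (443,222), (269,303) and (220,196). The recess is at about (291,225), the grille at (335,208) overlapping it, and the tweeter at (378,187). Next I'll measure these more precisely.

```bash
cat > h.py <<'E'
import cv2,numpy as np
def ray(f,px,z):
    R=cv2.Rodrigues(np.array(f['rvec']))[0];c=-R.T@np.array(f['tvec']).ravel()
    p=np.atleast_2d(np.array(px,float));d=np.c_[p,np.ones(len(p))]@np.linalg.inv(f['intrinsics']).T@R
    return c+d*((z-c[2])/d[:,2])[:,None]
def board(f):
    h=cv2.cvtColor(f['color'],cv2.COLOR_RGB2HSV)
    m=cv2.inRange(h,(22,40,110),(45,200,255))
    m=cv2.morphologyEx(m,cv2.MORPH_OPEN,np.ones((3,3)))
    c=max(cv2.findContours(m,0,1)[0],key=cv2.contourArea)
    return m,cv2.convexHull(c)
E
python3 - <<'E'
from h import *
f=dict(np.load('top0.npz'))
m,hull=board(f)
w=ray(f,hull[:,0],.15)[:,:2].astype(np.float32)
r=cv2.minAreaRect(w);print(r,cv2.boxPoints(r).round(4).tolist())
for n,px in dict(recess=(291,225),grille=(335,208),tweeter=(378,187)).items(): print(n,ray(f,px,.158 if n=='grille' else .15).round(4))
g=cv2.cvtColor(f['color'],cv2.COLOR_RGB2BGR)[100:320,200:460]
cv2.imwrite('pics/top_z.png',cv2.resize(g,None,fx=2.7,fy=2.7,interpolation=cv2.INTER_CUBIC))
E
```

```text
((0.5568598508834839, -0.08053295314311981), (0.17208197712898254, 0.29225683212280273), 24.59539794921875) [[0.41780000925064087, 0.016499999910593033], [0.5393999814987183, -0.2492000013589859], [0.695900022983551, -0.17759999632835388], [0.5742999911308289, 0.08810000121593475]]
recess [[ 0.528 -0.015  0.15 ]]
grille [[ 0.5558 -0.0862  0.158 ]]
tweeter [[ 0.5921 -0.1599  0.15  ]]
```

View pics/top_z.png

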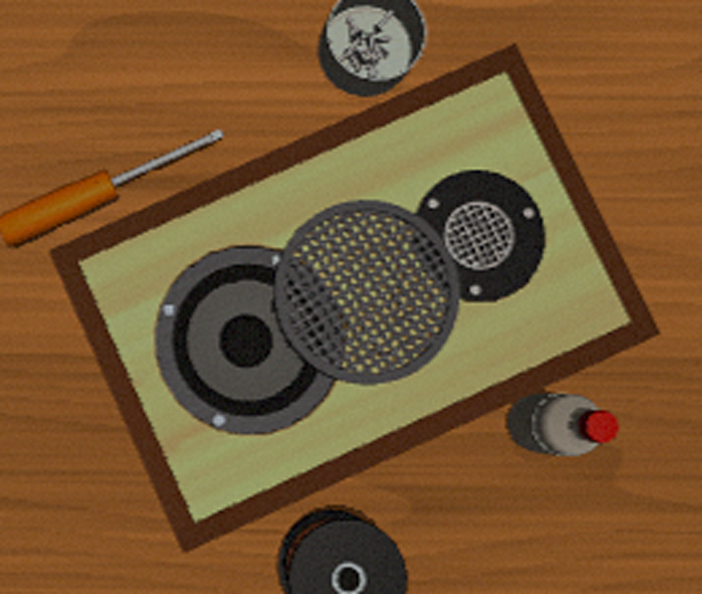

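The fit gives the cabinet centre at about (0.557,-0.081). In the crop the recess centre is at about (248,340) and the grille at (366,291). Next I'll refine both circles in cabinet coordinates and work out the approach.

```bash
cat >> h.py <<'E'
from scipy.optimize import least_squares
C=np.array([.5569,-.0805]);Y=np.array([.4162,-.9093]);X=np.array([-.9093,-.4162])*-1
X=np.array([Y[1],-Y[0]])
def cab(p): q=np.atleast_2d(p)[:,:2]-C; return np.c_[q@X,q@Y]
def circ(f,c0,r,z,tol=.005):
    m,hull=board(f)
    pts=np.vstack([c[:,0] for c in cv2.findContours(m,cv2.RETR_LIST,cv2.CHAIN_APPROX_NONE)[0]])
    w=cab(ray(f,pts,z))
    c0=np.array(c0)
    for t in (2*tol,tol,tol/2):
        s=w[abs(np.hypot(*(w-c0).T)-r)<t]
        c0=least_squares(lambda c:np.hypot(*(s-c).T)-r,c0,loss='soft_l1',f_scale=.001).x
    return c0,len(s),np.std(np.hypot(*(s-c0).T)-r)
E
python3 - <<'E'
from h import *
f=dict(np.load('top0.npz'))
print('recess',circ(f,(0,-.07),.058,.15)); print('grille',circ(f,(.0036,.0055),.056,.158)); print('tw',circ(f,(0,.085),.041,.15))
t=C+Y*.075; print('X',X,'target TCP',t)
from workcell import bot, cam, status, finish_job
s=status.get_state();R=cv2.Rodrigues(np.zeros(3))[0]
from scipy.spatial.transform import Rotation as Ro
R=Ro.from_euler('xyz',s['ee_rot']).as_matrix()
print(R.round(3), R.T@(np.r_[t,.238]-s['tcp_pos']))
E
```

```text
recess (array([-6.05335965e-05, -7.11170494e-02]), 143, np.float64(0.0008576718970549378))
grille (array([0.00295859, 0.00634921]), 112, np.float64(0.0006339227482350085))
tw (array([-0.00019034,  0.08608174]), 102, np.float64(0.0007291356528132086))
X [-0.9093 -0.4162] target TCP [ 0.588115  -0.1486975]
[[-0.952  0.307 -0.   ]
 [ 0.307  0.952 -0.002]
 [-0.    -0.002 -1.   ]] [-0.60529486 -0.58568214  0.00147432]
```

Careful with the scale: shifts go in shares of 0.75 m and turns go in shares of pi rad. That gives: -0.043 m is -0.0573, -0.042 m is -0.056.

```bash
echo '{"aperture": [0.07,0.07,0.07,0.07,0.07,0.07,0.07,0.07,0.07,0.07],"dx": [-0.0573,-0.0573,-0.0573,-0.0573,-0.0573,-0.0573,-0.0573,-0.0573,-0.0573,-0.0573],"dy": [-0.056,-0.056,-0.056,-0.056,-0.056,-0.056,-0.056,-0.056,-0.056,-0.056],"dz": [0,0,0,0,0,0,0,0,0,0],"rx": [0,0,0,0,0,0,0,0,0,0],"ry": [0,0,0,0,0,0,0,0,0,0],"rz": [0,0,0,0,0,0,0,0,0,0]}' | python3 nudge.py
echo '{"aperture": [0.07,0.07,0.07,0.07,0.07,0.07,0.07,0.07,0.07,0.07],"dx": [-0.0573,-0.0573,-0.0573,-0.0573,0,0,0,0,0,0],"dy": [-0.0547,-0.0547,-0.0547,-0.0547,0,0,0,0,0,0],"dz": [0,0,0,0,0,0,0,0,0,0],"rx": [0,0,0,0,0,0,0,0,0,0],"ry": [0,0,0,0,0,0,0,0,0,0],"rz": [0,0,0,0,0.0528,0.0528,0.0528,0.0528,0.0528,0]}' | python3 nudge.py
cat >> h.py <<'E'
from scipy.spatial.transform import Rotation as Ro
def where(s,goal,z):
    R=Ro.from_euler('xyz',s['ee_rot']).as_matrix();p=np.array(s['tcp_pos'])
    t=np.r_[C+X*goal[0]+Y*goal[1],z]
    yaw=np.arctan2(R[1,0],R[0,0])-np.arctan2(-Y[1],-Y[0])
    print('tcp',p.round(4),'cab',cab(p).round(4),'yawerr',round(yaw,4),'move',(R.T@(t-p)).round(4),'tilt',R[:,2].round(4),'F',np.round(s['wrist_force'],1),s['grip_width'])
E
python3 - <<'E'
from h import *
from workcell import bot, cam, status, finish_job
where(status.get_state(),(.003,.075),.175)
E
```

```text
time: 1.35
tcp_pos: [0.4727, 0.0614, 0.2393]
ee_rot: [3.141, -0.0, 2.83]
wrist_force: [0.9, 0.5, 0.0]
grip_width: 0.0699
finger_force: 0.0
time: 2.6
tcp_pos: [0.5854, -0.1454, 0.2388]
ee_rot: [-3.141, -0.0, 2.001]
wrist_force: [-0.3, -0.1, -0.3]
grip_width: 0.0697
finger_force: 0.0
tcp [ 0.5854 -0.1454  0.2388] cab [[0.0011 0.0709]] yawerr 0.0011 move [-0.0042 -0.0018  0.0638] tilt [-1.e-03 -1.e-04 -1.e+00] F [-0.3 -0.1 -0.3] 0.069718013761988
```

Scaled: 0.034 m is 0.0453, 0.03 m is 0.04.

```bash
echo '{"aperture": [0.07,0.07,0.07,0.07],"dx": [-0.0053,0,0,0],"dy": [-0.0027,0,0,0],"dz": [0.04,0.0453,0.0133,0],"rx": [0,0,0,0],"ry": [0,0,0,0],"rz": [0,0,0,0]}' | python3 nudge.py; echo '{"aperture": [0.07,0.07],"dx": [0,0],"dy": [0,0],"dz": [0.004,0],"rx": [0,0],"ry": [0,0],"rz": [0,0]}' | python3 nudge.py
python3 - <<'E'
from h import *
from workcell import bot, cam, status, finish_job
where(status.get_state(),(.003,.075),.159)
f=cam.grab_frame('wrist');cv2.imwrite('pics/w1.png',f['color'][:,:,::-1])
E
```

```text
time: 3.1
tcp_pos: [0.5853, -0.1501, 0.1652]
ee_rot: [-3.141, -0.001, 2.001]
wrist_force: [-0.0, -0.1, 0.7]
grip_width: 0.0704
finger_force: 0.0
time: 3.35
tcp_pos: [0.5858, -0.1502, 0.1631]
ee_rot: [3.14, 0.001, 2.0]
wrist_force: [-0.4, -0.4, 0.0]
grip_width: 0.0701
finger_force: 0.0
tcp [ 0.5858 -0.1502  0.1631] cab [[0.0027 0.0754]] yawerr 0.0002 move [ 0.0004 -0.0003  0.0041] tilt [ 1.4e-03 -2.0e-04 -1.0e+00] F [-0.4 -0.4  0. ] 0.07010031516536924
```

View pics/w1.png

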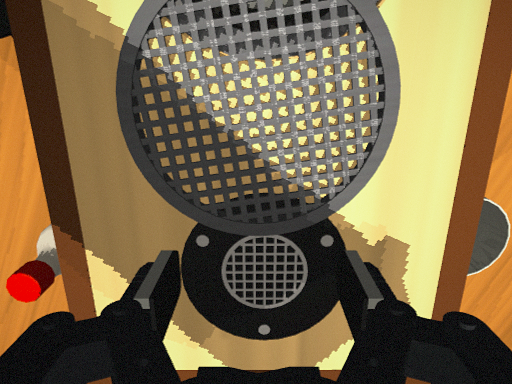

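The wrist view shows the two fingertips at about (160,270) and (355,270), evenly placed behind the grille, which is centred near col 258. Now I'll feel for the board.

Scaled: 0.003 m is 0.004.

```bash
for i in 1 2 3; do echo; done; echo '{"aperture": [0.07,0.07],"dx": [0,0],"dy": [0,0],"dz": [0.004,0],"rx": [0,0],"ry": [0,0],"rz": [0,0]}' | python3 nudge.py; echo '{"aperture": [0.07,0.07],"dx": [0,0],"dy": [0,0],"dz": [0.0013,0],"rx": [0,0],"ry": [0,0],"rz": [0,0]}' | python3 nudge.py
```

```text
time: 3.65
tcp_pos: [0.5853, -0.1501, 0.1592]
ee_rot: [-3.141, -0.0, 2.0]
wrist_force: [-0.5, 0.9, -0.1]
grip_width: 0.0702
finger_force: 0.0
time: 3.9
tcp_pos: [0.5854, -0.1502, 0.1582]
ee_rot: [-3.141, -0.0, 2.0]
wrist_force: [-0.2, -0.3, -0.6]
grip_width: 0.0703
finger_force: 0.0
```

Scaled: 0.001 m is 0.0013.

```bash
echo '{"aperture": [0.07,0.07],"dx": [0,0],"dy": [0,0],"dz": [0.0013,0],"rx": [0,0],"ry": [0,0],"rz": [0,0]}' | python3 nudge.py; echo '{"aperture": [0.07,0.07],"dx": [0,0],"dy": [0,0],"dz": [0.0013,0],"rx": [0,0],"ry": [0,0],"rz": [0,0]}' | python3 nudge.py
```

```text
time: 4.15
tcp_pos: [0.5854, -0.1502, 0.1572]
ee_rot: [-3.141, -0.0, 2.0]
wrist_force: [0.4, -0.6, -0.7]
grip_width: 0.0701
finger_force: 0.0
time: 4.4
tcp_pos: [0.5854, -0.1501, 0.1562]
ee_rot: [-3.141, -0.0, 2.0]
wrist_force: [-1.2, -0.2, 0.7]
grip_width: 0.07
finger_force: 0.0
```

Scaled: 0.0015 m is 0.002.

```bash
echo '{"aperture": [0.07,0.07],"dx": [0,0],"dy": [0,0],"dz": [0.002,0],"rx": [0,0],"ry": [0,0],"rz": [0,0]}' | python3 nudge.py|sed -n '2p;4p'; echo '{"aperture": [0.07,0.07],"dx": [0,0],"dy": [0,0],"dz": [0.0013,0],"rx": [0,0],"ry": [0,0],"rz": [0,0]}' | python3 nudge.py|sed -n '2p;4p'; echo '{"aperture": [0.07,0.07],"dx": [0,0],"dy": [0,0],"dz": [0.0013,0],"rx": [0,0],"ry": [0,0],"rz": [0,0]}' | python3 nudge.py|sed -n '2p;4p'
```

```text
tcp_pos: [0.5853, -0.1501, 0.1546]
wrist_force: [0.3, 0.7, -0.2]
tcp_pos: [0.5853, -0.1502, 0.1537]
wrist_force: [0.0, 0.8, 0.1]
tcp_pos: [0.5854, -0.1501, 0.1527]
wrist_force: [-0.0, 0.9, 0.5]
```

Scaled: 0.001 m is 0.0013.

```bash
echo '{"aperture": [0.07,0.07],"dx": [0,0],"dy": [0,0],"dz": [0.0013,0],"rx": [0,0],"ry": [0,0],"rz": [0,0]}' | python3 nudge.py|sed -n '2p;4p'; echo '{"aperture": [0.07,0.07],"dx": [0,0],"dy": [0,0],"dz": [0.0013,0],"rx": [0,0],"ry": [0,0],"rz": [0,0]}' | python3 nudge.py|sed -n '2p;4p'; echo '{"aperture": [0.07,0.07],"dx": [0,0],"dy": [0,0],"dz": [0.0013,0],"rx": [0,0],"ry": [0,0],"rz": [0,0]}' | python3 nudge.py|sed -n '2p;4p'
```

```text
tcp_pos: [0.5854, -0.1501, 0.1517]
wrist_force: [-0.2, 0.2, 0.2]
tcp_pos: [0.5853, -0.1501, 0.1507]
wrist_force: [0.0, -0.9, 0.3]
tcp_pos: [0.5855, -0.1502, 0.1504]
wrist_force: [-1.4, 1.4, 4.8]
```

Scaled: 0.005 m is 0.0067, 0.004 m is 0.0053.

```bash
echo '{"aperture": [0.07,0.07,0.07,0.07,0.07,0.07,0.07,0.07,0.07,0.07],"dx": [0,0.0067,0.0067,0.0053,0.0053,0.0053,0.0053,0.0053,0.0053,0.0053],"dy": [0,0,0,0,0.0007,0.0007,0.0007,0.0007,0.0007,0.0007],"dz": [-0.004,0,0,0,0,0,0,0,0,0],"rx": [0,0,0,0,0,0,0,0,0,0],"ry": [0,0,0,0,0,0,0,0,0,0],"rz": [0,0,0,0,0,0,0,0,0,0]}' | python3 nudge.py
python3 - <<'E'
from h import *
from workcell import bot, cam, status, finish_job
where(status.get_state(),(0,-.0158),.1527)
f=cam.grab_frame('wrist');cv2.imwrite('pics/w2.png',f['color'][:,:,::-1])
E
```

```text
time: 7.15
tcp_pos: [0.5722, -0.1141, 0.1528]
ee_rot: [3.142, 0.0, 2.0]
wrist_force: [1.1, 0.2, -0.3]
grip_width: 0.0703
finger_force: 0.2
tcp [ 0.5722 -0.1141  0.1528] cab [[0.     0.0369]] yawerr -0.0003 move [0.0527 0.     0.0001] tilt [ 0.  0. -1.] F [ 1.1  0.2 -0.3] 0.0703051446943923
```

View pics/w2.png

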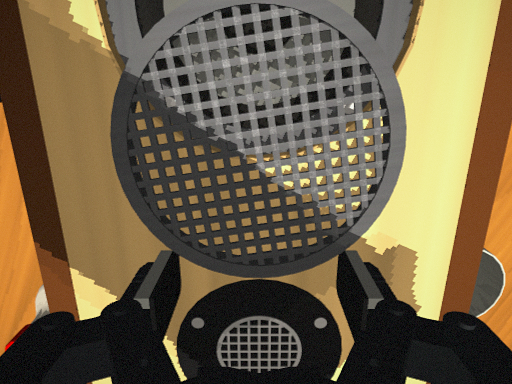

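The wrist view shows the grille, centred near (258,130), resting in the cradle of both fingers and heading squarely for the recess. I'll keep pushing.

Scaled: 0.004 m is 0.0053, 0.003 m is 0.004.

```bash
echo '{"aperture": [0.07,0.07,0.07,0.07,0.07,0.07,0.07,0.07,0.07],"dx": [0.0053,0.0053,0.0053,0.0053,0.0053,0.0053,0.0053,0.0053,0.004],"dy": [0,0,0,0,0,0,0,0,0],"dz": [0,0,0,0,0,0,0,0,0],"rx": [0,0,0,0,0,0,0,0,0],"ry": [0,0,0,0,0,0,0,0,0],"rz": [0,0,0,0,0,0,0,0,0]}' | python3 nudge.py; echo '{"aperture": [0.07,0.07,0.07,0.07,0.07],"dx": [0.004,0.004,0.0027,0.0027,0.0013],"dy": [0,0,0,0,0],"dz": [0,0,0,0,0],"rx": [0,0,0,0,0],"ry": [0,0,0,0,0],"rz": [0,0,0,0,0]}' | python3 nudge.py
python3 - <<'E'
from h import *
from workcell import bot, cam, status, finish_job
where(status.get_state(),(0,-.0158),.1527)
a=[cam.grab_frame(n)['color'][:,:,::-1] for n in('wrist','scene')]
cv2.imwrite('pics/w3.png',np.hstack([cv2.resize(a[0],(400,300)),cv2.resize(a[1][120:270,90:290],(400,300))]))
E
```

```text
time: 8.32
tcp_pos: [0.5577, -0.0823, 0.1528]
ee_rot: [3.142, 0.0, 2.0]
wrist_force: [0.4, -0.9, -0.1]
grip_width: 0.0703
finger_force: 0.3
time: 8.95
tcp_pos: [0.5531, -0.0723, 0.1528]
ee_rot: [-3.142, -0.0, 2.0]
wrist_force: [0.1, -0.2, 0.0]
grip_width: 0.0702
finger_force: 0.2
tcp [ 0.5531 -0.0723  0.1528] cab [[ 0.     -0.0091]] yawerr -0.0002 move [0.0067 0.     0.0001] tilt [-2.e-04  2.e-04 -1.e+00] F [ 0.1 -0.2  0. ] 0.07018127123224571
```

View pics/w3.png

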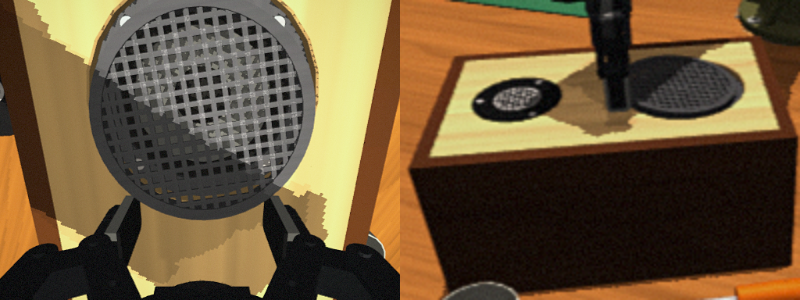

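The grille front has dipped over the recess, with a crescent gap still at the far side (top of the left half, about (205,5)) and a centred approach. The final few mm come next.

Scaled: 0.001 m is 0.0013.

```bash
echo '{"aperture": [0.07,0.07,0.07,0.07,0.07,0.07],"dx": [0.0013,0.0013,0.0013,0.0013,0.0013,0],"dy": [0,0,0,0,0,0],"dz": [0,0,0,0,0,0],"rx": [0,0,0,0,0,0],"ry": [0,0,0,0,0,0],"rz": [0,0,0,0,0,0]}' | python3 nudge.py
python3 - <<'E'
from h import *
from workcell import bot, cam, status, finish_job
where(status.get_state(),(0,-.0158),.1527)
a=[cam.grab_frame(n)['color'][:,:,::-1] for n in('wrist','scene')]
cv2.imwrite('pics/w4.png',np.hstack([cv2.resize(a[0],(400,300)),cv2.resize(a[1][120:270,90:290],(400,300))]))
E
```

```text
time: 9.8
tcp_pos: [0.5511, -0.0678, 0.1528]
ee_rot: [-3.142, -0.0, 2.0]
wrist_force: [0.4, -0.5, -0.4]
grip_width: 0.0698
finger_force: 0.0
tcp [ 0.5511 -0.0678  0.1528] cab [[ 0.    -0.014]] yawerr -0.0001 move [0.0018 0.     0.0001] tilt [-1.e-04  1.e-04 -1.e+00] F [ 0.4 -0.5 -0.4] 0.06977180738014309
```

View pics/w4.png

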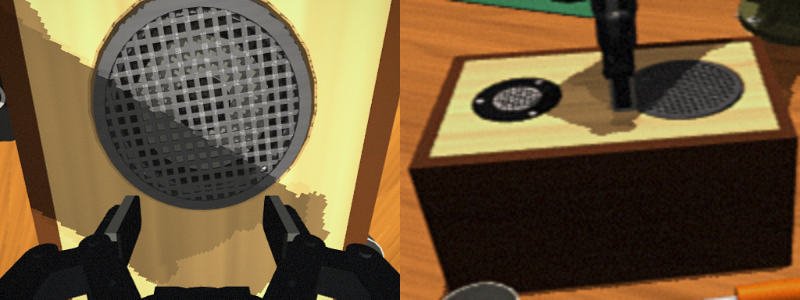

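The grille appears to have dropped: it looks smaller and concentric in the recess, and finger force is zero. I'll back off, rise and check.

Scaled: -0.06 m is -0.08, -0.05 m is -0.0667.

```bash
echo '{"aperture": [0.07,0.07,0.07,0.07,0.07,0.07,0.07,0.07],"dx": [-0.0067,-0.0133,0,0,-0.0667,-0.08,-0.08,0],"dy": [0,0,0,0,0,0,0,0],"dz": [0,0,-0.0267,-0.0533,-0.04,0,0,0],"rx": [0,0,0,0,0,0,0,0],"ry": [0,0,0,0,0,0,0,0],"rz": [0,0,0,0,0,0,0,0]}' | python3 nudge.py
python3 - <<'E'
from h import *
from workcell import bot, cam, status, finish_job
F={n:cam.grab_frame(n) for n in('top','scene','wrist')}
f=F['top']
print('recess',circ(f,(0,-.07),.058,.15))
a=f['color'][150:290,220:400,::-1];b=F['scene']['color'][130:220,95:295,::-1]
cv2.imwrite('pics/z5.png',np.vstack([np.hstack([cv2.resize(a,(400,300),interpolation=2),cv2.resize(F['wrist']['color'][:,:,::-1],(400,300))]),cv2.resize(b,(800,300),interpolation=2)]))
E
```

```text
time: 10.9
tcp_pos: [0.6276, -0.2433, 0.2417]
ee_rot: [-3.139, 0.003, 1.992]
wrist_force: [-1.1, 0.8, -0.0]
grip_width: 0.0703
finger_force: 0.0
recess (array([-0.00018465, -0.06989597]), 201, np.float64(0.0005990052353155519))
```

View pics/z5.png

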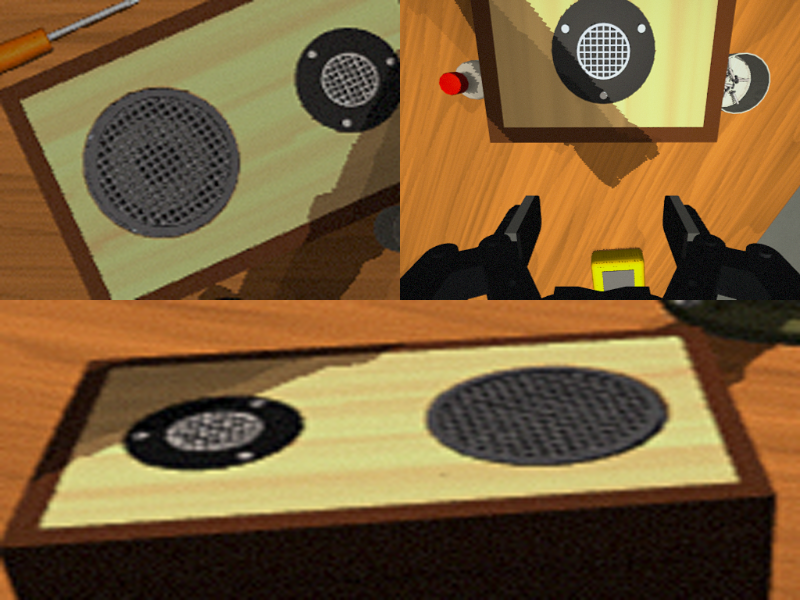

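The grille lies inside the recess, concentric with it. In both the top and scene views its edge is level with the board all round, and the bystanders I can see are undisturbed.

```bash
python3 -c "
from workcell import bot, cam, status, finish_job
print(finish_job())"
```

```text
the job is handed in; nothing more can be done
None
```

I pushed the grille across the board with the fingertips until it dropped into the driver's recess. The last pictures showed it flat and flush all round and the arm clear, so I handed the job in at about 11 s; no verdict came back.

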